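# Release the calliper case from its push-latch plinth

## Task

On the zinc shelf the black bakelite calliper case sits caught down in a push-to-release plinth. Press it in until its catch lets go and it springs up, then take it out and set it down gently, flat and lengthwise, in the shallow wooden tray. Leave the frosted vial caught down in its own plinth.

Things in the scene. Friction and masses are not known exactly. Their poses are not given: they have to be found in the camera images.
- calliper_case: Black bakelite box, brass clasp, 110 x 50 x 30 mm (its x, y, z), about 130 g, loose; origin: centre of its underside. It lies in a well (1.5 mm play) of a fixed grey plinth, 150 x 92 mm, top 48 mm above the shelf, same yaw. Caught: case top 52 mm above the shelf. Sprung up: 70 mm, 22 mm of it clear of the plinth, 8 mm in the well; then grip it across its 50 mm width and lift straight up.
- case_cradle (a joint): Height of the sprung cradle under the case, m: 0 caught; negative pressed in; 0.018 sprung up. Press down near the middle of the case's top: 4 to 5 mm in (about 3 to 5 N) the catch frees, at 8 mm is a hard stop. Let go and it rises by itself within 0.5 s. It does not catch again.
- loan_tray: Shallow open wooden tray, fixed, 210 mm (its x) by 150 mm (its y) outside, 22 mm high, walls and floor 5 mm thick. Origin at the centre of its underside. Lengthwise means the case's long side along the tray's long side, either way round.
- vial: Frosted glass specimen vial with black cap, lying flat, 36 mm in diameter, 105 mm long (its x); origin at its underside, below its middle. Caught down in a second plinth of the same outside form, its upper side 4 mm above the plinth's top; pressing it would release it too.

How it is judged:
By the outcome, as a careful person would: the job done as asked, in the order asked, and still so for the second after the job is handed in, with the robot touching nothing.
It also fails if it takes over 51 s, if anything falls off the work surface, if the arm or the gripper's body presses on something with over 40 N, if the wrist force passes 120 N, or if a joint passes its speed limit or range.

## Robot

A 6-joint arm with a two-finger parallel gripper is mounted at the origin on the work surface. World frame = base frame: x ahead of the robot, y to its left, z up, the work surface at z = 0. Lengths are in m, angles in rad, forces in N, time in s.
With the tool pointing down it reaches from about 0.4 to 0.825 m from the base axis. Payload 7 kg.
Tool frame: the origin (TCP) lies at the very end of the fingers, on their centre line; the grasp point (between the pads) lies arm.hold_point_z behind it (arm.hold_point_z is the distance from the TCP to the grasp point, in m); z points along the fingers, y is the line along which they close (so a half turn about z gives the same grasp; the last joint's range is limited). The gripper opens to 88 mm and grips with 3 to 60 N. Pads are 19 mm wide; open, the fingers measure 130 mm over their backs; the gripper's body (78 mm by 193 mm) begins 47 mm behind the grasp point.
Start: joints at [1.599, 0.359, 0.012, 0, -1.224, -0.288], TCP at [0.173, 0.652, 0.227] pointing down, gripper open.
Joint ranges: [-3.07, 3.07], [-1.43, 2.12], [-1.02, 1.25], [-3.03, 1.67], [-3.05, -0], [-3.03, 3.03]. Speed limits (rad/s): [2.39, 2.39, 3.01, 3.14, 3.14, 3.14].

## Interface

Orientations are given as [roll, pitch, yaw] about the fixed x, y, z axes, in that order (R = Rz(yaw) Ry(pitch) Rx(roll)).
In Python, from station import arm gives the robot as it stands.
- The arm moves only by the tool nudge_tcp, called after "Emit:" by a JSON object that holds its "op" and its "data", one argument or row to a line. Schema: {"type":"object","properties":{"increments":{"type":"array","items":{"type":"array","items":{"type":"array","items":{"type":"number"},"minItems":5,"maxItems":5},"minItems":1,"maxItems":20},"minItems":1,"maxItems":1},"squeeze":{"type":"number"},"only":{"type":"string"},"quiet":{"type":"boolean"},"lines":{"type":"string"}},"required":["increments"],"additionalProperties":false}. increments is a list that holds a single list of rows (three levels of brackets), with 1 to 20 rows, each of 5 numbers: the finger opening in m, then dx, dy, dz in units of 5 mm, then a turn about the tool's z in units of 0.25 rad; each row is the pose to reach, as a shift and turn from the pose commanded when the call began, along the tool's axes at that moment; what a row does not reach only later rows make up. A row lasts 1/12 s, in which the tool goes at most 0.0417 m and 0.125 rad, less where a joint would pass 70% of its speed; a pose out of reach is approached as far as the arm can. The fingers move at their own pace and stop on an object; squeeze is the grip in N (left out, the last holds). Time passes only in rows, so rows that do not move let the fingers close. The tool returns the time, the measured TCP pose, the force, the opening and the grip force at its end. only (a regular expression) keeps the lines of the reply that match it, lines (a string "A,B") keeps lines A to B, and quiet returns only ok. Input that does not fit is refused with a message, and nothing moves.
- arm.get_state(): the state, without advancing time (a new reading comes with each control period).
- arm.grab_frame(name): name is "side" or "top"; returns the picture (400x640x3 uint8, red, green, blue); there is no depth.
- arm.camera_params(name): a dict with "fx", "fy", "cx", "cy" (pixels), "T" (4x4, takes a point from camera to world coordinates). Camera axes: x right, y down, z forward; pixel columns grow to the right and rows downward; lengths in m; the calibration is good to about 2 mm. A picture is of the moment at which its call begins. camera_params takes no time and is no camera call.
- arm.job_done(): hands the job in; it is judged then, once.
The state is a dict: "t": time; "q": joint angles; "qd": joint speeds; "joint_efforts": joint torques, N m; "eef_pos": TCP position; "ee_rot": TCP orientation; "force": force on the tool from outside, world axes, zero at the start; "moment": the same for the moment, N m; "width": finger opening in m; "gripper_force": force on a finger pad.
Only numpy, scipy, OpenCV 4.12 (cv2) and the standard library are available. Lean on these libraries where they do the work, as an engineer would, in place of code of your own. Each camera call takes 0.05 s, during which the arm holds its last target. There are 200 camera calls.

## Working session

There is one attempt and no reset: what is moved stays moved. The work goes in short steps, Python scripts to look and compute and a tool call to move; the robot and the scene stay as the last step left them, time stands still between calls to the robot, and variables do not carry over. Pictures are saved under pics/ and viewed, at most 10 in all, crops included, and the job is handed in when it is done.

```bash
ls; mkdir -p pics
```

Run:
```python
from station import arm
import cv2,numpy as np
print(arm.get_state(), arm.hold_point_z)
for n in("top","side"):
    cv2.imwrite(f"pics/{n}0.png",arm.grab_frame(n)[:,:,::-1]); p=arm.camera_params(n); print(n,p)
```

```text
pics
station.py
{'t': 0.0, 'q': array([ 1.59906337e+00,  3.59370941e-01,  1.10566800e-02, -3.22827035e-04,
       -1.22409645e+00, -2.88114073e-01]), 'qd': array([-0.00056825,  0.0014187 ,  0.00038266, -0.00213634,  0.00027179,
        0.00166687]), 'joint_efforts': array([-2.41434309e-04, -5.82713091e+01,  2.93050611e+01,  6.99747384e+00,
        6.82278143e-03, -1.51419463e-04]), 'eef_pos': array([0.17333068, 0.65186238, 0.22563697]), 'ee_rot': array([ 3.13995858e+00, -1.67789168e-04, -2.59956831e-01]), 'force': array([ 0.17718217, -1.27473925,  0.73766309]), 'moment': array([-0.01535107,  0.05030996,  0.0073667 ]), 'gripper_force': 0.0, 'width': 0.08768472370727022} 0.0188
top {'fx': 380.6786916392197, 'fy': 380.6786916392197, 'cx': 315.50860297071097, 'cy': 195.53691182082403, 'T': array([[-0.08463492, -0.97667766,  0.19732631,  0.38772654],
       [-0.99640134,  0.08204071, -0.02129982,  0.00304681],
       [ 0.00461427, -0.19841891, -0.98010645,  0.73157974],
       [ 0.        ,  0.        ,  0.        ,  1.        ]])}
side {'fx': 510.51585458052546, 'fy': 510.51585458052546, 'cx': 324.4744156664045, 'cy': 203.31768826100537, 'T': array([[ 0.69060169, -0.46497229,  0.55395855, -0.07229851],
       [-0.72298401, -0.42364808,  0.5457256 , -0.57823348],
       [-0.0190638 , -0.77738219, -0.62873961,  0.71968321],
       [ 0.        ,  0.        ,  0.        ,  1.        ]])}
```

View pics/top0.png

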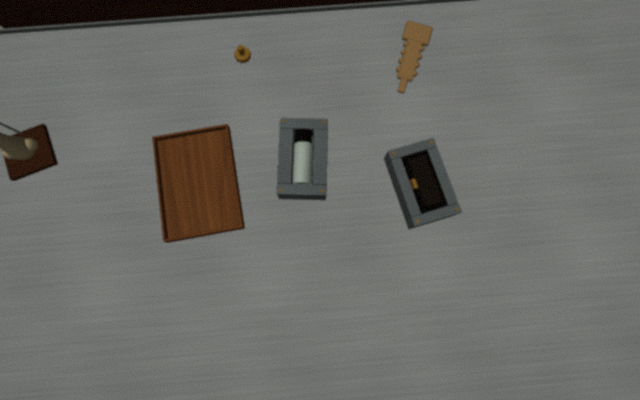

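View pics/side0.png

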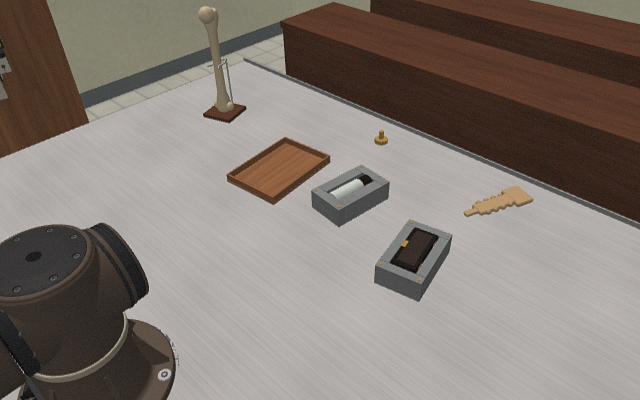

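The top view shows the black case in its plinth at about (424,182), the vial plinth at (302,158) and the tray at (199,183). The side view shows the same with the case at (414,249), clasp at (404,243).

Create m.py:
```python
import cv2,numpy as np
from station import arm
def cast(n,uv,z):
    p=arm.camera_params(n);T=p["T"];uv=np.atleast_2d(uv).astype(float)
    d=np.c_[(uv[:,0]-p["cx"])/p["fx"],(uv[:,1]-p["cy"])/p["fy"],np.ones(len(uv))]@T[:3,:3].T
    return T[:3,3]+d*((z-T[2,3])/d[:,2])[:,None]
def blob(mask,roi):
    x0,y0,x1,y1=roi;m=np.zeros(mask.shape,np.uint8);m[y0:y1,x0:x1]=mask[y0:y1,x0:x1]
    return max(cv2.findContours(m,cv2.RETR_EXTERNAL,cv2.CHAIN_APPROX_NONE)[0],key=cv2.contourArea)[:,0]
def rect(n,c,z):
    w=cast(n,c,z)[:,:2].astype(np.float32)*1000
    (cx,cy),(a,b),th=cv2.minAreaRect(w)
    if a<b:a,b,th=b,a,th+90
    return np.round([cx,cy,a,b,(th+90)%180-90],1)
```

Run:
```python
from m import *
for n,rs in(("top",dict(case=(375,125,470,240),vial=(270,110,335,205),tray=(145,118,255,250))),("side",dict(case=(365,210,460,305),vial=(305,160,395,230),tray=(220,130,335,206)))):
    im=cv2.imread(f"pics/{n}0.png").astype(int);B,G,R=im[...,0],im[...,1],im[...,2]
    mx=im.max(2)
    print(n,"dark case",rect(n,blob((mx<62).astype(np.uint8),rs["case"]),.052))
    pl=((B-R>4)&(mx<160)).astype(np.uint8)
    for k in("case","vial"):
        c=blob(pl,rs[k]);print(k,"plinth",rect(n,c,.048),cv2.approxPolyDP(c[:,None],4,True)[:,0].tolist())
    c=blob((R-B>25).astype(np.uint8),rs["tray"]);print("tray",rect(n,c,.022),rect(n,c,0), cv2.approxPolyDP(c[:,None],4,True)[:,0].tolist())
    print(im[150:215:5,425].tolist() if n=="top" else "")
```

```text
top dark case [ 535.9 -212.3  113.9   54.3   12. ]
case plinth [ 502.9 -180.7   33.1   16.5   -7.5] [[404, 191], [411, 209], [413, 198], [407, 200], [411, 194]]
vial plinth [619.5  35.1 123.2  37.6 -15.3] [[300, 120], [287, 119], [283, 124], [291, 125], [290, 130], [280, 131], [280, 180], [281, 170], [286, 178], [291, 176], [281, 170], [291, 162], [280, 150], [285, 150], [282, 135], [290, 136], [290, 121], [301, 127]]
tray [578.4 212.6 210.6 150.7   5.7] [584.3 219.1 217.1 155.3   5.7] [[226, 124], [152, 138], [164, 241], [243, 226]]
[[23, 27, 25], [7, 14, 16], [17, 19, 24], [11, 15, 19], [11, 14, 19], [10, 11, 19], [18, 22, 25], [9, 16, 20], [9, 12, 21], [17, 22, 23], [6, 13, 14], [12, 15, 15], [8, 8, 14]]
side dark case [ 532.2 -216.   112.8   52.2   12.1]
case plinth [ 480.8 -267.2    0.     0.     0. ] [[421, 279]]
vial plinth [503.9 -20.1   0.    0.    0. ] [[328, 212]]
tray [569.5 202.7 226.7 167.3   5.7] [589.8 227.3 233.8 172.6   5.7] [[329, 155], [284, 137], [227, 173], [227, 180], [273, 204], [329, 162]]
```

Run:
```python
import cv2,numpy as np
a=cv2.imread("pics/top0.png")[130:235,375:470];b=cv2.imread("pics/side0.png")[210:305,365:460]
f=lambda i:cv2.resize(cv2.convertScaleAbs(i,alpha=1.8),(400,440),interpolation=cv2.INTER_CUBIC)
cv2.imwrite("pics/crop.png",np.hstack([f(a),f(b)]))
```

```text
(no output)
```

View pics/crop.png

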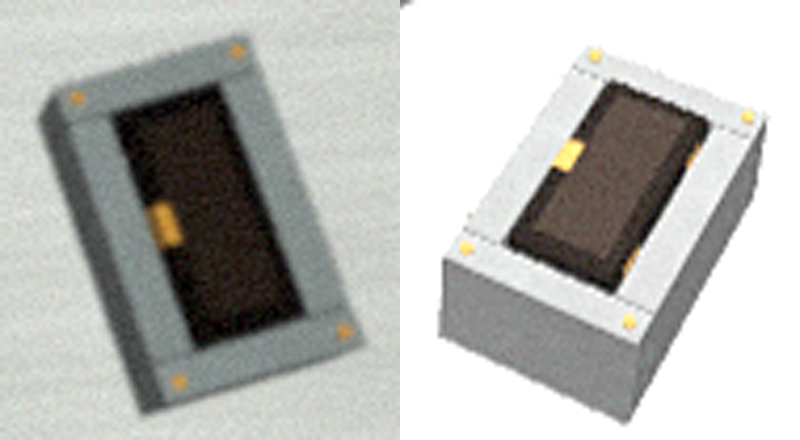

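The crop shows the case caught in its well with four brass dots on the plinth's corners (top: about (393,153), (431,142), (457,209), (418,221)). I can check the plinth centre from these in both views.

Run:
```python
from m import *
t=np.array([(393.5,153.4),(431.3,141.9),(456.9,209),(417.8,221.1)])-.4
s=np.array([(411.3,222.1),(447.7,235.3),(419.4,279.3),(380.9,263.5)])-.4
for n,d in(("top",t),("side",s)):
    w=cast(n,d,.049)[:,:2];print(n,w.mean(0),np.linalg.norm(np.diff(w,axis=0),axis=1));
    v=(w[0]-w[3]) +(w[1]-w[2]);print(np.degrees(np.arctan2(v[1],v[0])))
q=arm.get_state();r=q["ee_rot"];from scipy.spatial.transform import Rotation as Ro
R=Ro.from_euler("xyz",r).as_matrix();print(R)
# press: closed fingers over case centre, TCP z 0.10 ; turn so that y_tool across the case (yaw 12deg+90k -> tool x along case)
c=np.array([.534,-.214,.10]);print(R.T@(c-q["eef_pos"]),np.degrees(r[2]))
```

```text
top [ 0.53689061 -0.21446566] [0.07578777 0.13400182 0.07576051]
12.04053844517983
side [ 0.53515639 -0.2143888 ] [0.07621244 0.1330873  0.0755319 ]
11.769106846809308
[[ 9.66423106e-01 -2.56955854e-01 -2.64009314e-04]
 [-2.56955957e-01 -9.66421960e-01 -1.49375543e-03]
 [ 1.28684803e-04  1.51143853e-03 -9.99998849e-01]]
[0.57108252 0.7439684  0.12690826] -14.889515909876284
```
Centre: (0.536,-0.2144), yaw 12°. Tool yaw: -14.9 now; to 12 => turn about tool z. Tool z is down so positive turn about tool z decreases world yaw: turn = -26.9° = -0.469 rad. But fingers close along y; tool x along case x: yaw 12 with roll pi: tool x = (cos,sin) , y across. Good. Joint 6 range? q1 goes 1.6 -> about -0.38 : yaw = q1 related... currently q1=1.6,q6=-0.288; yaw -14.9° = -0.26. Possibly yaw = q1 ± q6 + const: tool down: yaw = q1 - ... With q1 delta -1.98, desired yaw delta +.47 → q6 delta ±2.45 → -0.288±2.45: in range either way (-2.74 or 2.16). OK. Or alternative half turn: yaw 12-180: delta yaw -2.67, q6 delta 0.69. Either fine for range; the turn rate 0.125 rad/row: min rows -- first is 4 rows tool turn. But joint 6 must rotate too; 2.45 rad at 70% of 3.14=2.2 rad/s => 1.1 s; fine.

The rows are not in the units I measure in: shifts go in units of 5 mm and turns go in units of 0.25 rad. I convert before sending: 0.413 m is 82.6, 0.358 m is 71.6, -0.2 rad is -0.8.

Emit:
{"op": "nudge_tcp", "data": {
  "increments": [
    [[0, 82.6, 71.6, 0, -0.8], [0, 82.6, 71.6, 0, -0.8], [0, 82.6, 71.6, 0, -0.8], [0, 82.6, 71.6, 0, -0.8], [0, 82.6, 71.6, 0, -0.8], [0, 82.6, 71.6, 0, -0.8], [0, 82.6, 71.6, 0, -0.8], [0, 82.6, 71.6, 0, -0.8], [0, 82.6, 71.6, 0, -0.8], [0, 82.6, 71.6, 0, -0.8], [0, 82.6, 71.6, 0, -0.8], [0, 82.6, 71.6, 0, -0.8], [0, 82.6, 71.6, 0, -0.8], [0, 82.6, 71.6, 0, -0.8], [0, 82.6, 71.6, 0, -0.8], [0, 82.6, 71.6, 0, -0.8], [0, 82.6, 71.6, 0, -0.8]]
  ],
  "squeeze": 20
}}

```text
t: 1.52
eef_pos: [0.4802, 0.2008, 0.2264]
ee_rot: [3.142, 0.0, -0.059]
force: [0.3, 1.0, 0.2]
width: 0.0006
gripper_force: 0.0
```

Add to m.py:
```python
def go(c,yaw):
    from scipy.spatial.transform import Rotation as Ro
    q=arm.get_state();r=q["ee_rot"];R=Ro.from_euler("xyz",r).as_matrix()
    print(q["t"],"pos",q["eef_pos"].round(4),"rot",r.round(3),"w",q["width"],"f",q["force"].round(1),q["gripper_force"])
    print("q",q["q"].round(2),"d",(R.T@(np.array(c)-q["eef_pos"])).round(4),"turn",round(-(np.radians(yaw)-r[2]),4))
```

```bash
python3 -c "
from m import *
go([.536,-.2144,.10],12)"
```

```text
1.5167 pos [0.4802 0.2008 0.2264] rot [ 3.142  0.    -0.059] w 0.0006030218807274981 f [0.3 1.  0.2] 0.0
q [ 0.77  0.1  -0.32 -0.   -1.14  0.74] d [0.0804 0.4111 0.1264] turn -0.2689
```

Emit:
{"op": "nudge_tcp", "data": {
  "increments": [
    [[0, 16, 82.2, 0, -1.076], [0, 16, 82.2, 0, -1.076], [0, 16, 82.2, 0, -1.076], [0, 16, 82.2, 0, -1.076], [0, 16, 82.2, 0, -1.076], [0, 16, 82.2, 0, -1.076], [0, 16, 82.2, 0, -1.076], [0, 16, 82.2, 0, -1.076], [0, 16, 82.2, 0, -1.076], [0, 16, 82.2, 0, -1.076], [0, 16, 82.2, 0, -1.076], [0, 16, 82.2, 25.2, -1.076], [0, 16, 82.2, 25.2, -1.076], [0, 16, 82.2, 25.2, -1.076], [0, 16, 82.2, 25.2, -1.076], [0, 16, 82.2, 25.2, -1.076], [0, 16, 82.2, 25.2, -1.076], [0, 16, 82.2, 25.2, -1.076]]
  ]
}}

```text
t: 3.02
eef_pos: [0.5382, -0.2144, 0.1036]
ee_rot: [3.14, -0.004, 0.211]
force: [0.4, -0.1, 0.0]
width: 0.0006
gripper_force: 0.0
```

```bash
python3 -c "
from m import *
go([.536,-.2144,.052],12)
cv2.imwrite('pics/side1.png',arm.grab_frame('side')[:,:,::-1])"
```

```text
3.0167 pos [ 0.5382 -0.2144  0.1036] rot [ 3.14  -0.004  0.211] w 0.0005810785111645683 f [ 0.4 -0.1  0. ] 0.0
q [-0.04  0.31 -0.37  0.   -0.89  1.82] d [-0.0023 -0.0006  0.0516] turn 0.0015
```

View pics/side1.png

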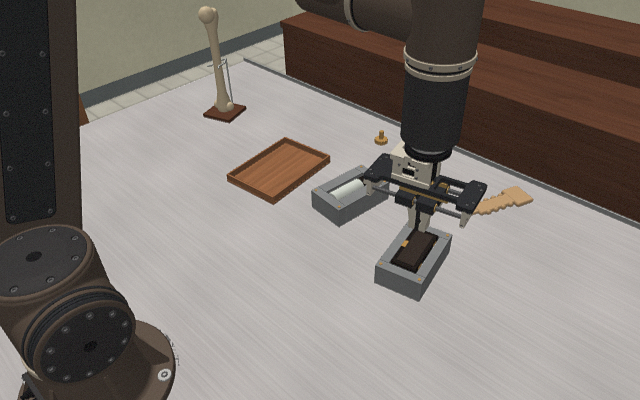

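Closed fingers stand over the middle of the case (tips near (420,232)). Descending now.

To row units: 0.052 m is 10.4, 0.051 m is 10.2.

Emit:
{"op": "nudge_tcp", "data": {
  "increments": [
    [[0, 0, 0, 0, 0], [0, 0, 0, 4, 0], [0, 0, 0, 7, 0], [0, 0, 0, 8.8, 0], [0, 0, 0, 9.2, 0], [0, 0, 0, 9.6, 0], [0, 0, 0, 10, 0], [0, 0, 0, 10.2, 0], [0, 0, 0, 10.4, 0], [0, 0, 0, 10.4, 0], [0, 0, 0, 10.4, 0]]
  ]
}}

```text
t: 3.98
eef_pos: [0.5363, -0.215, 0.0492]
ee_rot: [3.141, -0.001, 0.209]
force: [-1.2, -0.5, 3.9]
width: 0.0005
gripper_force: 2.3
```

To row units: 0.0028 m is 0.56, 0.002 m is 0.4.

Emit:
{"op": "nudge_tcp", "data": {
  "increments": [
    [[0, 0, 0, 0.2, 0], [0, 0, 0, 0.4, 0], [0, 0, 0, 0.56, 0], [0, 0, 0, 0.56, 0], [0, 0, 0, 0.56, 0]]
  ]
}}

```text
t: 4.4
eef_pos: [0.5363, -0.2149, 0.0458]
ee_rot: [3.141, -0.001, 0.209]
force: [1.0, -0.5, 3.9]
width: 0.0005
gripper_force: 1.8
```

Emit:
{"op": "nudge_tcp", "data": {
  "increments": [
    [[0, 0, 0, -2, 0], [0, 0, 0, -5, 0], [0, 0, 0, -10, 0], [0, 0, 0, -18, 0], [0.088, 0, 0, -18, 0], [0.088, 0, 0, -18, 0], [0.088, 0, 0, -18, 0], [0.088, 0, 0, -18, 0], [0.088, 0, 0, -18, 0], [0.088, 0, 0, -18, 0]]
  ]
}}

```text
t: 5.23
eef_pos: [0.5353, -0.2147, 0.1348]
ee_rot: [-3.141, 0.002, 0.209]
force: [0.6, 0.7, 0.2]
width: 0.0348
gripper_force: 0.0
```

Run:
```python
from m import *
go([.536,-.2144,.052],12)
im=arm.grab_frame('side')[:,:,::-1];cv2.imwrite('pics/side2.png',im)
b=arm.grab_frame('top')[:,:,::-1]
f=lambda i:cv2.resize(cv2.convertScaleAbs(i,alpha=1.6),(400,440),interpolation=cv2.INTER_CUBIC)
cv2.imwrite("pics/crop2.png",np.hstack([f(b[130:235,375:470]),f(im[210:305,365:460])]))
```

```text
5.2333 pos [ 0.5353 -0.2147  0.1348] rot [-3.141e+00  2.000e-03  2.090e-01] w 0.03484001716870781 f [0.6 0.7 0.2] 0.0
q [-0.04  0.28 -0.33 -0.   -0.96  1.82] d [ 0.0009 -0.0001  0.0828] turn -0.0003
```

View pics/crop2.png

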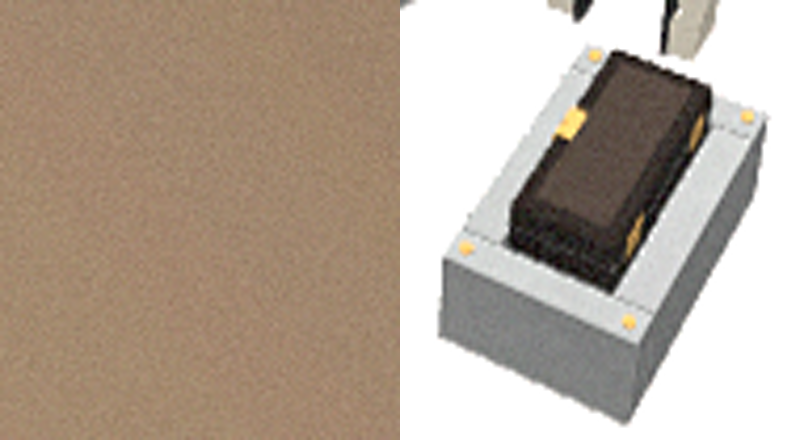

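The case has sprung up, its top well clear of the plinth, with open fingers above it. Descending to grip.

To row units: 0.085 m is 17, 0.05 m is 10.

Emit:
{"op": "nudge_tcp", "data": {
  "increments": [
    [[0.088, 0, 0, 0, 0], [0.088, 0, 0, 0, 0], [0.088, 0, 0, 0, 0], [0.088, 0, 0, 6, 0], [0.088, 0, 0, 10, 0], [0.088, 0, 0, 14, 0], [0.088, 0, 0, 16, 0], [0.088, 0, 0, 17, 0], [0.088, 0, 0, 17, 0], [0.088, 0, 0, 17, 0], [0.045, 0, 0, 17, 0], [0.045, 0, 0, 17, 0], [0.03, 0, 0, 17, 0], [0.03, 0, 0, 17, 0], [0.03, 0, 0, 17, 0], [0.03, 0, 0, 17, 0], [0.03, 0, 0, 17, 0], [0.03, 0, 0, 17, 0], [0.03, 0, 0, 17, 0]]
  ],
  "squeeze": 25
}}

```text
t: 6.92
eef_pos: [0.5359, -0.2148, 0.0509]
ee_rot: [3.142, -0.0, 0.209]
force: [-0.7, 0.4, 1.5]
width: 0.0496
gripper_force: 25.0
```

Emit:
{"op": "nudge_tcp", "data": {
  "increments": [
    [[0.03, 0, 0, -0.8, 0], [0.03, 0, 0, -2, 0], [0.03, 0, 0, -3.6, 0], [0.03, 0, 0, -6, 0], [0.03, 0, 0, -10, 0], [0.03, 0, 0, -15, 0], [0.03, 0, 0, -20, 0], [0.03, 0, 0, -24, 0], [0.03, 0, 0, -26, 0], [0.03, 0, 0, -26, 0], [0.03, 0, 0, -26, 0]]
  ]
}}

```text
t: 7.83
eef_pos: [0.5357, -0.2146, 0.1807]
ee_rot: [-3.141, -0.001, 0.209]
force: [0.1, -0.1, -2.0]
width: 0.05
gripper_force: 25.0
```

Run:
```python
from m import *
go([.579,.2125,.10],5.7)
im=arm.grab_frame('side')[:,:,::-1];cv2.imwrite('pics/side3.png',im)
```

```text
7.8333 pos [ 0.5357 -0.2146  0.1807] rot [-3.141e+00 -1.000e-03  2.090e-01] w 0.049961252516436766 f [ 0.1 -0.1 -2. ] 24.999648928642273
q [-0.04  0.23 -0.27 -0.   -1.06  1.82] d [ 0.1309 -0.4088  0.0809] turn 0.1094
```

View pics/side3.png

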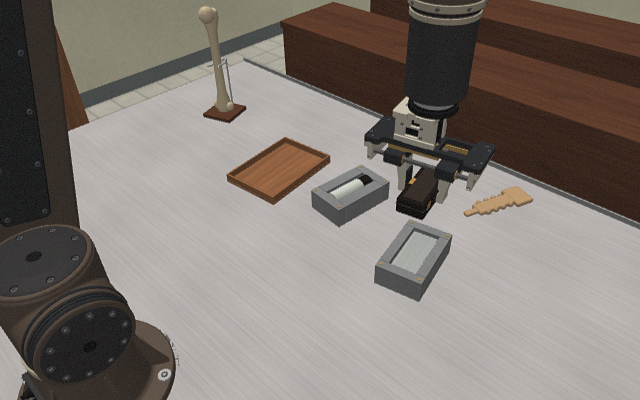

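The case is held level between the fingers near (418,190), the case's plinth is empty and the vial is still down. Moving over the tray.

To row units: -0.409 m is -81.8, -0.39 m is -78, 0.109 rad is 0.436.

Emit:
{"op": "nudge_tcp", "data": {
  "increments": [
    [[0.03, 2, -6, 0, 0], [0.03, 4, -12, 0, 0.08], [0.03, 6, -18, 0, 0.16], [0.03, 8, -24, 0, 0.2], [0.03, 10, -31, 0, 0.24], [0.03, 12, -38, 0, 0.28], [0.03, 14, -45, 0, 0.32], [0.03, 16, -52, 0, 0.36], [0.03, 18, -59, 0, 0.4], [0.03, 20, -66, 0, 0.436], [0.03, 23, -73, 0, 0.436], [0.03, 24.8, -78, 0, 0.436], [0.03, 26.2, -81.8, 0, 0.436], [0.03, 26.2, -81.8, 0, 0.436], [0.03, 26.2, -81.8, 10, 0.436], [0.03, 26.2, -81.8, 16, 0.436], [0.03, 26.2, -81.8, 16, 0.436], [0.03, 26.2, -81.8, 16, 0.436], [0.03, 26.2, -81.8, 16, 0.436]]
  ]
}}

```text
t: 9.47
eef_pos: [0.58, 0.2122, 0.1021]
ee_rot: [3.141, -0.001, 0.1]
force: [0.0, 0.1, -0.2]
width: 0.05
gripper_force: 25.0
```

Run:
```python
from m import *
go([.579,.2125,.016],5.7)
im=arm.grab_frame('side')[:,:,::-1]
cv2.imwrite('pics/side4.png',cv2.resize(im[60:240,180:420],(800,600),interpolation=cv2.INTER_CUBIC))
```

```text
9.4667 pos [0.58   0.2122 0.1021] rot [ 3.141e+00 -1.000e-03  1.000e-01] w 0.04996726467122786 f [ 0.   0.1 -0.2] 24.99982863664627
q [ 0.67  0.37 -0.28  0.   -0.92  1.  ] d [-0.001  -0.0004  0.0861] turn 0.0008
```

View pics/side4.png

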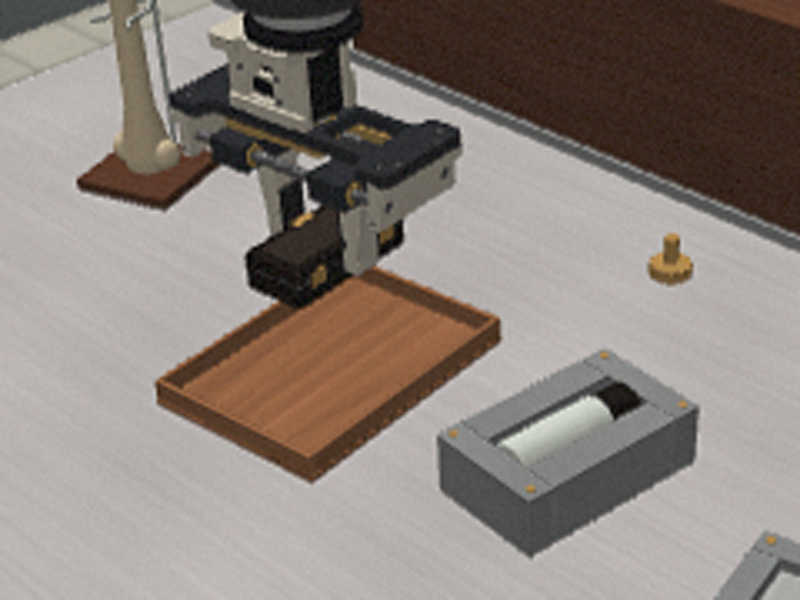

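The case hangs level and parallel to the tray above it; its shadow-free offset is only height parallax. The vial is still caught down. Lowering.

To row units: 0.04 m is 8, 0.083 m is 16.6.

Emit:
{"op": "nudge_tcp", "data": {
  "increments": [
    [[0.03, 0, 0, 4, 0], [0.03, 0, 0, 8, 0], [0.03, 0, 0, 11.6, 0], [0.03, 0, 0, 14, 0], [0.03, 0, 0, 15.2, 0], [0.03, 0, 0, 15.8, 0], [0.03, 0, 0, 16.2, 0], [0.03, 0, 0, 16.4, 0], [0.03, 0, 0, 16.6, 0], [0.03, 0, 0, 16.6, 0], [0.03, 0, 0, 16.6, 0]]
  ]
}}

```text
t: 10.43
eef_pos: [0.5793, 0.2127, 0.0183]
ee_rot: [-3.141, -0.001, 0.1]
force: [-0.2, 0.1, -0.2]
width: 0.0498
gripper_force: 25.0
```

Emit:
{"op": "nudge_tcp", "data": {
  "increments": [
    [[0.03, 0, 0, 0.1, 0], [0.03, 0, 0, 0.2, 0], [0.03, 0, 0, 0.3, 0], [0.03, 0, 0, 0.4, 0], [0.03, 0, 0, 0.4, 0], [0.03, 0, 0, 0.4, 0]]
  ]
}}

```text
t: 10.93
eef_pos: [0.5791, 0.2125, 0.0159]
ee_rot: [3.142, -0.0, 0.1]
force: [0.2, -0.4, 2.3]
width: 0.0498
gripper_force: 25.0
```

In contact at the expected height. Releasing.

Emit:
{"op": "nudge_tcp", "data": {
  "increments": [
    [[0.052, 0, 0, 0, 0], [0.054, 0, 0, 0, 0], [0.058, 0, 0, 0, 0], [0.064, 0, 0, 0, 0], [0.064, 0, 0, 0, 0], [0.064, 0, 0, 0, 0], [0.064, 0, 0, -1, 0], [0.064, 0, 0, -4, 0], [0.064, 0, 0, -10, 0], [0.064, 0, 0, -18, 0], [0.064, 0, 0, -26, 0], [0.064, 0, 0, -32, 0], [0.064, 0, 0, -36, 0], [0.064, 0, 0, -36, 0], [0.064, 0, 0, -36, 0], [0.064, 0, 0, -36, 0]]
  ]
}}

```text
t: 12.27
eef_pos: [0.5786, 0.2123, 0.1954]
ee_rot: [-3.141, 0.001, 0.1]
force: [0.6, -0.0, -1.0]
width: 0.0637
gripper_force: 0.0
```

Run:
```python
from m import *
go([.579,.2125,.016],5.7)
im=arm.grab_frame('side')[:,:,::-1]
cv2.imwrite('pics/side5.png',cv2.resize(im[60:300,180:500],(800,600),interpolation=cv2.INTER_CUBIC))
```

```text
12.2667 pos [0.5786 0.2123 0.1954] rot [-3.141e+00  1.000e-03  1.000e-01] w 0.06370981558761457 f [ 0.6 -0.  -1. ] 0.0
q [ 0.67  0.28 -0.17 -0.   -1.12  1.  ] d [ 6.000e-04 -1.000e-04  1.794e-01] turn 0.0005
```

View pics/side5.png

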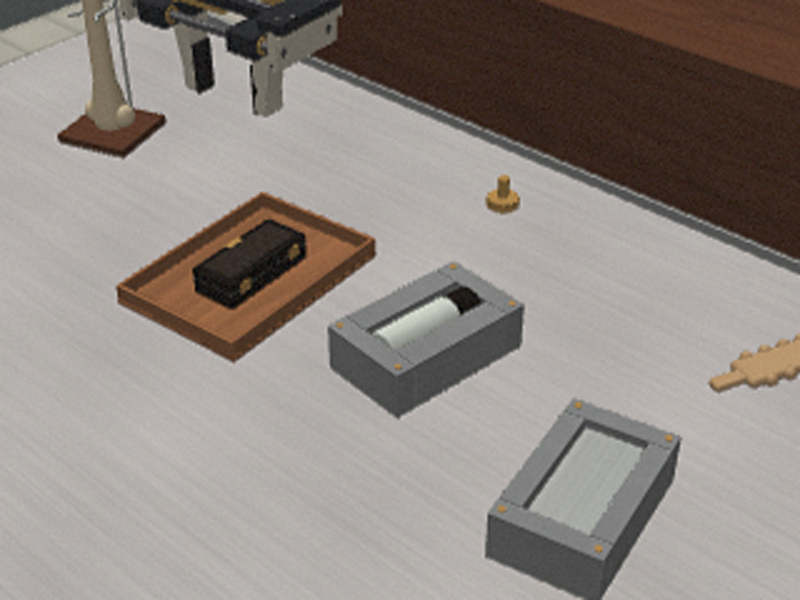

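The case lies flat, lengthwise and central in the tray (about (250,262) in the crop). The vial is still caught down and the gripper is clear.

```bash
python3 -c "
from station import arm
print(arm.job_done())"
```

```text
the job is handed in; nothing more can be done
None
```

I released the calliper case, lifted it out and set it down flat and lengthwise in the tray; the vial stayed caught down, and I handed the job in at about 12 s.

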